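Roll a shaft sleeve up the ramp onto the run-out rest

ROBOT

A 7-joint arm with a two-finger parallel gripper is mounted at the origin on the work surface. World frame = base frame: x ahead of the robot, y to its left, z up, the work surface at z = 0. Lengths are in m, angles in rad, forces in N, time in s.
With the tool pointing down it reaches from about 0.425 to 0.875 m from the base axis. Payload 4.7 kg.
Tool frame: the origin (TCP) lies midway between the tips of the shut fingers; the grasp point (between the pads) lies 19 mm behind it (ctrl.grip_depth is the distance from the TCP to the grasp point, in m); z points along the fingers, y is the direction in which the jaws open and shut (so a half turn about z gives the same grasp; the last joint's range is limited). The gripper opens to 87 mm and grips with 3 to 60 N. Pads are 19 mm wide; open, the fingers measure 117 mm over their backs; the gripper's body (75 mm by 190 mm) begins 51 mm behind the grasp point.
Start: joints at [-1.256, 0.321, -0.07, 1.45, 0.023, 1.371, -0.057], TCP at [0.193, 0.621, 0.223] pointing down, gripper open.
Joint ranges: [-2.86, 2.86], [-0.3, 2.09], [-1.38, 1.24], [0.06, 2.45], [-1.56, 4.7], [0.09, 2.05], [-2.69, 2.69]. Speed limits (rad/s): [2.57, 2.57, 3.14, 3.14, 3.14, 3.14, 3.14].

INTERFACE

Orientations are given as a rotation vector (axis times angle).
In Python, from bench import ctrl gives the robot as it stands. The module is installed in compiled form; this text tells all that it offers.
- The arm moves only by the shell command python3 -m inch 'ROWS' [FORCE]. ROWS is JSON, a list of rows, each a list of 5 numbers: the opening, from -1 (shut) to 1 (fully open), so that 0 is half open, then the shift along the tool's x, y, z in mm, then the turn about the tool's z in rad. In form: [[fingers, tx, ty, tz, twist], ...]. A call has 1 to 5 rows; each row shifts and turns the pose as measured when the row begins, along the tool's axes as they then stand; what a row does not reach is not made up. A row lasts 1/8 s, in which the tool goes at most 62.5 mm and 10.7 degrees, less where a joint would pass 70% of its speed; a pose out of reach is approached as far as the arm can. A call is refused whole if a number of a shift passes 62.5 or a number of a turn 0.188, either way. A call with a gripper value outside its range is refused whole. The fingers move at their own pace and stop on an object; FORCE is the grip in N (left out, the last holds). Time passes only in rows, so rows that do not move let the fingers close. It gives the time, the measured TCP pose, the force and the opening at its end, in the units of the state.
- ctrl.get_state(): the state, without advancing time (a new reading comes with each control period).
- ctrl.get_image(name): name is "scene" or "top" or "wrist"; returns a dict with "color" (420x560x3 uint8, red, green, blue), "range_z" (420x560 float32, m along the optical axis (not along the pixel's ray), 0 where there is no reading), "K" (3x3 intrinsics, pixels), "R" (3x3) and "t" (3): a world point X has camera coordinates R X + t. Camera axes: x right, y down, z forward; pixel columns grow to the right and rows downward; lengths in m; the calibration is good to about 2 mm. A picture is of the moment at which its call begins.
- ctrl.close_job(): hands the job in, once; it reports no verdict.
The state is a dict: "time": time; "joint_positions": joint angles; "qd": joint speeds; "joint_torque": joint torques, N m; "position": TCP position; "tool_rot": TCP orientation; "ft_force": force on the tool from outside, world axes, zero at the start; "torque": the same for the moment, N m; "grip_width": opening from 0.0 (shut) to 1.0 (fully open).
Only numpy, scipy, OpenCV 4.12 (cv2) and the standard library are available. Lean on these libraries where they do the work, as an engineer would, in place of code of your own. Each camera call takes 0.05 s, during which the arm holds its last target. There are 200 camera calls.

TASK

The steel shaft sleeve lying on the bench has to go onto the run-out rest for checking: with the fingertips, roll it slowly up the rest's ramp until it drops between the two rollers at the back stop, square and fully home, and leave it there. Only push it, never pick it up, and keep the fingers behind it on the slope so that it cannot run loose or roll back. Leave the other things on the bench where they are.

Things in the scene. Friction and masses are not known exactly. Their poses are not given: they have to be found in the camera images.
- sleeve: The thing to roll: smooth, lightly oiled steel tube lying on the bench before the ramp, 60 mm diameter, 100 mm long, about 0.8 kg. Origin at its centre; y along the tube, x and z turn as it rolls. It starts up to 13 degrees off square and 6 mm to one side, its centre 50 to 110 mm before the foot, 30 mm up. It rolls easily, stays put on the level bench and runs back down the ramp if let go.
- rest: Run-out rest bolted to the bench, blue, 370 mm long. Origin on the bench at the middle of the ramp's foot; x level, pointing uphill, y across, z up. The steel ramp rises at 9 degrees from flush with the bench at x = 0 to 27 mm high at x = 170 mm, then runs smoothly onto two rollers. It is 122 mm wide between blue edges 9 mm higher than its surface; at the foot they flare to 148 mm.
- seat (a point): Centre of the sleeve when fully home, resting on both rollers, on the rest's middle line: 190 mm from the ramp's foot, 53 mm above the bench. Axes parallel to the rest's. Going in, the sleeve's centre rises to 57 mm over the near roller, then drops 4 mm into this seat, 1.5 mm short of the stop, and stays by itself; rolling it back out takes about 4 N.
- slope (a point): Point at the middle of the ramp's foot; x uphill along the ramp's surface, y across, z square to that surface. The centre of a sleeve rolling on the ramp has z = 30 mm here. Pushed at one point off its middle the sleeve swings askew and can wedge against the ramp's edges; pushed at two points along its length it stays square.
- near_roller (a point): Top middle of the nearer of two free-turning steel rollers lying across the rest, 22 mm diameter, 118 mm long, axes 172 and 208 mm from the foot, 16 mm above the bench. The side plates that carry them stand 36 mm above the bench, outer faces 74 mm either side of the middle line; their bolted feet, 6 mm thick, reach out to 106 mm.
- stop (a point): Top middle of the face of the upright back stop behind the rollers, 221 mm from the foot, 62 mm above the bench. A 12 mm column with a dial indicator, 147 mm high, stands 42 mm behind this face; the dial is swung away uphill.
- bearing: Bystander: a ball bearing lying flat, 62 mm diameter, 16 mm high; origin under its centre.
- bush: Bystander: a flanged bronze bush standing on its flange, flange 58 mm, body 45 mm diameter, 40 mm high; origin under its centre.
- spanner: Bystander: a combination spanner lying flat, about 170 mm long, 7 mm thick, its length along x; origin under the middle.
There are look-alikes about, which are no part of the job. There is more than one size of the sleeve; the job needs the largest.

How it is judged:
On the way, in this order (a step that is already met when the one before it is completed fails the run):
1. the sleeve is rolling on the ramp, 50 to 150 mm up from its foot (x of sleeve in the frame of slope between 0.05 and 0.15 m and z of sleeve in the frame of slope below 0.034 m), for 0.1 s.
2. the sleeve has dropped between the two rollers at the back stop (x of sleeve in the frame of seat between -0.004 and 0.004 m and z of sleeve in the frame of seat between -0.003 and 0.003 m and y of sleeve in the frame of seat between -0.013 and 0.013 m and angle between the y axis of sleeve and the y axis of rest, either way round below 0.06 rad), for 0.2 s.
At the end, for the whole second after the job is handed in: The sleeve lies still between the two rollers at the back stop: its centre within 4 mm of the seat along the rest, 3 mm in height and 13 mm across, its axis square to the rest within 0.06 rad (all of step 2 and linear speed of sleeve below 0.02 m/s and angular speed of sleeve below 0.5 rad/s); the robot touches nothing.
It fails at once if the sleeve is lifted or carried: more than about 6 mm clear of the bench or the ramp ((x of sleeve in the frame of rest below -0.01 m and height (world z) of sleeve above 0.037 m) or (x of sleeve in the frame of rest above -0.02 m and z of sleeve in the frame of slope above 0.036 m)).
It fails at once if the sleeve is tipped up (its axis more than about 15 degrees from level) (angle between sleeve's own y axis and vertical below 1.31 rad or angle between sleeve's own y axis and vertical above 1.83 rad).
It fails at once if the sleeve runs loose or rolls back on the slope: faster than 0.15 m/s, over 30 mm up the ramp, with nothing of the robot touching it (x of sleeve in the frame of slope between 0.03 and 0.16 m and linear speed of sleeve above 0.15 m/s and contact force between sleeve and the fingers below 0.01 N and contact force between sleeve and the arm below 0.01 N).
It fails at once if the sleeve is shoved along faster than 0.35 m/s (linear speed of sleeve above 0.35 m/s).
It fails at once if the bearing, bush or spanner is moved by more than 15 mm (distance of any of bearing, bush, spanner from where it was at the start of the episode above 0.015 m).
It also fails if it takes over 42 s, if anything falls off the work surface, if the arm or the gripper's body presses on something with over 40 N, if the wrist force passes 120 N, or if a joint passes its speed limit or range.

## Working session

There is one attempt and no reset: what is moved stays moved. The work goes in short steps, Python scripts to look and compute and a shell command to move; the robot and the scene stay as the last step left them, time stands still between calls to the robot, and variables do not carry over. Pictures are saved under pics/ and viewed, about 8 in all and at most 12, crops included, and the job is handed in when it is done.

```bash
mkdir -p pics; cat > h.py <<'E'
from bench import ctrl
import numpy as np, cv2
def world(im,u,v):
    z=float(np.median([d for d in im["range_z"][v-1:v+2,u-1:u+2].ravel() if d>0] or [0]))
    p=np.linalg.inv(im["K"])@np.array([u,v,1.])*z
    return im["R"].T@(p-im["t"])
def cloud(im):
    v,u=np.mgrid[:420,:560]; z=im["range_z"]
    p=np.stack([u*z,v*z,z],-1)@np.linalg.inv(im["K"]).T
    return (p-im["t"])@im["R"]
def save(im,n): cv2.imwrite("pics/"+n,cv2.cvtColor(im["color"],cv2.COLOR_RGB2BGR))
E
python3 - <<'E'
from h import *
import pickle
ims={n:ctrl.get_image(n) for n in("scene","top")}
pickle.dump(ims,open("ims.pkl","wb"))
for n in ims: save(ims[n],n+"1.png")
s=ctrl.get_state(); print(s["time"],s["position"],s["tool_rot"],s["ft_force"],s["grip_width"])
E
```

```text
0.1 [0.19248517 0.6203268  0.22156385] [-4.70630672e-01 -3.10597592e+00  2.72314040e-03] [-0.40783068  0.11987865 -0.39040187] 0.9996087665782082
```

View pics/top1.png

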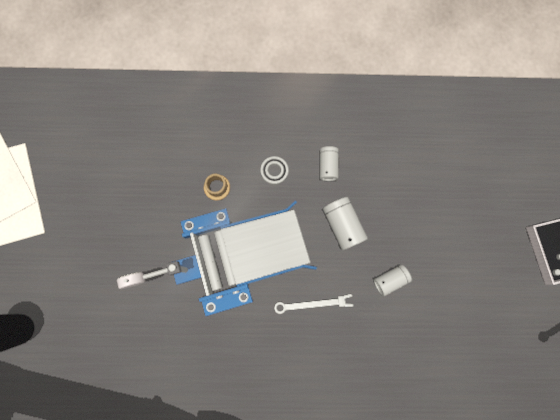

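View pics/scene1.png

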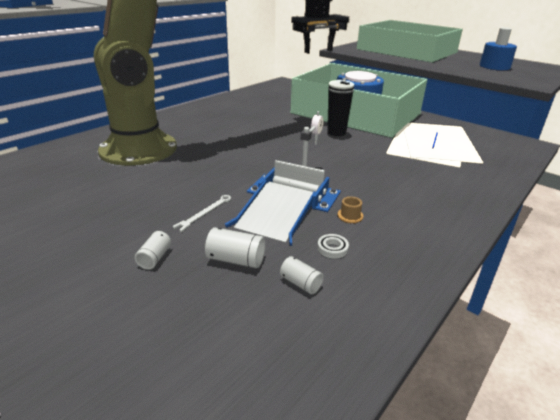

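The candidates in the top view are the big tube at (345,223) and two smaller tubes at (329,163) and (393,280). I choose the big one at (345,223). The rest is at about (255,250), with its foot at about (303,238) and uphill to the left. Next are measurements and one close crop.

```bash
python3 - <<'E'
from h import *
import pickle
ims=pickle.load(open("ims.pkl","rb")); im=ims["top"]; P=cloud(im)
c=im["color"]; cv2.imwrite("pics/crop.png",cv2.resize(c[140:330,165:425,::-1],None,fx=3,fy=3,interpolation=cv2.INTER_CUBIC))
print("cam R",im["R"].round(3).tolist())
hsv=cv2.cvtColor(c,cv2.COLOR_RGB2HSV)
blue=(hsv[...,0]>95)&(hsv[...,0]<125)&(hsv[...,1]>120)&(hsv[...,2]>60)
blue[:190]=0;blue[325:]=0;blue[:,:165]=0;blue[:,330:]=0
b=P[blue]; print("blue n",len(b))
low=b[(b[:,2]<.015)]
# ramp plane: z rises along uphill; gather ramp pixels
def w(u,v): return world(im,u,v)
for n,(u,v) in dict(sl=(345,223),sm1=(329,163),sm2=(393,280),bear=(274,170),bush=(216,187),span=(313,304)).items(): print(n,w(u,v).round(4))
m=np.zeros((420,560),np.uint8); cv2.fillConvexPoly(m,np.array([[235,226],[292,213],[305,262],[246,278]]),1)
q=P[(m>0)&(im["range_z"]>0)]
A=np.c_[q[:,:2],np.ones(len(q))]; k=np.linalg.lstsq(A,q[:,2],rcond=None)[0]
g=k[:2]; print("plane",k,"slope deg",np.degrees(np.arctan(np.hypot(*g))),"dir deg",np.degrees(np.arctan2(g[1],g[0])))
np.save("k.npy",k)
# yaw from blue minAreaRect of foot plates (z<.02)
for lo,hi in((.002,.015),(.015,.06)):
  s=b[(b[:,2]>lo)&(b[:,2]<hi)]; r=cv2.minAreaRect((s[:,:2]*1000).astype(np.float32)); print(lo,r)
# sleeve
m=np.zeros((420,560),np.uint8); cv2.circle(m,(345,223),42,1,-1); 
s=P[(m>0)&(P[...,2]>.02)&(im["range_z"]>0)]; s=s[(np.hypot(*(s[:,:2]-w(345,223)[:2]).T)<.075)]
r=cv2.minAreaRect((s[:,:2]*1000).astype(np.float32)); print("sleeve",r,len(s),"zmax",np.percentile(s[:,2],95))
t=s[:,:2].mean(0); u_,S,V=np.linalg.svd(s[:,:2]-t,full_matrices=False); print("axis",t,np.degrees(np.arctan2(V[0,1],V[0,0])))
for uv in((345,223),(329,163),(393,280)):
  print(w(*uv))
E
```

```text
cam R [[0.007, -1.0, 0.029], [-0.986, -0.012, -0.167], [0.167, -0.028, -0.986]]
blue n 1152
sl [ 0.584  -0.1599  0.0582]
sm1 [ 0.7181 -0.1305  0.0404]
sm2 [ 0.4672 -0.2623  0.0393]
bear [ 7.113e-01 -1.150e-02 -7.000e-04]
bush [ 0.6702  0.1181 -0.0008]
span [ 0.4155 -0.0975  0.0058]
plane [-0.04465227  0.1507761   0.03537603] slope deg 8.936526642225804 dir deg 106.49663131911252
0.002 ((524.410400390625, 52.08770751953125), (209.5767364501953, 277.42529296875), 16.970685958862305)
0.015 ((523.9879150390625, 56.88728332519531), (148.09722900390625, 219.05787658691406), 16.8480281829834)
sleeve ((588.23046875, -163.53074645996094), (99.61927795410156, 60.17765808105469), 24.507238388061523) 1324 zmax 0.06014942512715455
axis [ 0.58597999 -0.15976771] -155.41407354665526
[ 0.58400849 -0.15989652  0.05824566]
[ 0.71811172 -0.13052107  0.04039811]
[ 0.4672328  -0.26231301  0.03927118]
```

View pics/crop.png

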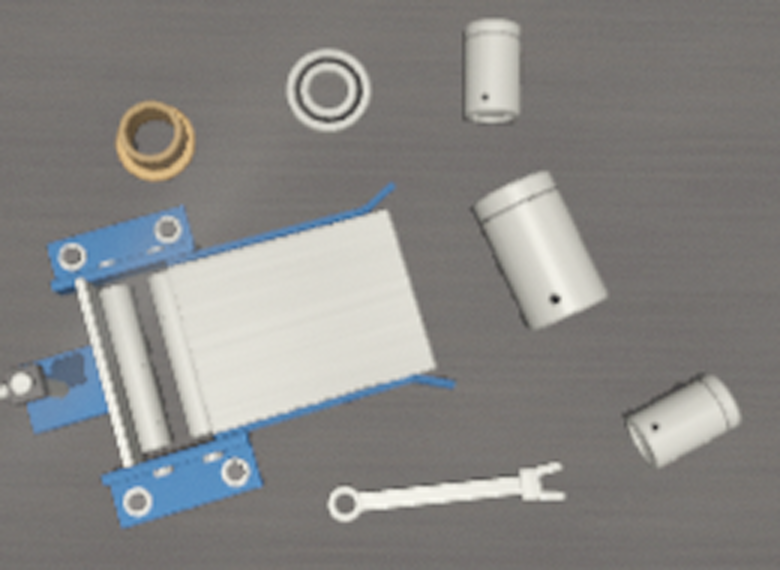

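The crop shows the largest sleeve at crop (540,250), clearly bigger than its look-alikes at (492,70) and (685,420). The rest's uphill direction is about 106.9° in world. I twist the tool so that its x points uphill, then travel round behind the sleeve.

```bash
cat >> h.py <<'E'
from scipy.spatial.transform import Rotation as Rn
YAW=np.radians(106.85); U=np.array([np.cos(YAW),np.sin(YAW)]); V=np.array([-U[1],U[0]]); FOOT=np.array([.561,-.068])
def rest(p): d=np.asarray(p)[:2]-FOOT; return np.array([d@U,d@V,p[2]])*1000
def st():
    s=ctrl.get_state(); R=Rn.from_rotvec(s["tool_rot"]).as_matrix()
    print("t %.2f tcp rest mm"%s["time"],rest(s["position"]).round(1),"toolx yaw err deg %.2f"%np.degrees(np.arctan2(R[1,0],R[0,0])-YAW),"tilt",R[:2,2].round(3),"F rest",[round(float(x),1) for x in (s["ft_force"][:2]@U,s["ft_force"][:2]@V,s["ft_force"][2])],"grip %.2f"%s["grip_width"])
E
python3 -m inch '[[0,0,0,0,0.163],[0,0,0,0,0.163],[0,0,0,0,0.163],[0,0,0,0,0.163],[0,0,0,0,0.163]]' 
python3 -m inch '[[0,0,0,0,0.16],[0,-50,25,0,0],[0,-50,25,0,0],[0,-50,25,0,0],[0,-50,25,0,0]]'
python3 -c "
from h import *
st(); im=__import__('pickle').load(open('ims.pkl','rb'))['top']
for uv in((302,237),(296,211),(310,264),(345,223)): print(uv,rest(world(im,*uv)).round(1))"
```

```text
time: 0.72
position: [0.1921, 0.6185, 0.218]
tool_rot: [1.697, 2.641, -0.012]
ft_force: [-0.4, 0.2, 1.3]
grip_width: 0.541
time: 1.35
position: [0.3387, 0.4501, 0.215]
tool_rot: [1.897, 2.502, -0.02]
ft_force: [-0.1, 1.2, 0.5]
grip_width: 0.5
t 1.35 tcp rest mm [560.3  62.6 215. ] toolx yaw err deg -1.18 tilt [-0.006 -0.011] F rest [1.1, -0.3, 0.5] grip 0.50
(302, 237) [-6.2  2.9 -1.9]
(296, 211) [-10.1 -56.4  -0.5]
(310, 264) [-5.6 64.7  0. ]
(345, 223) [-94.6   4.6  58.2]
```

```bash

python3 -m inch '[[0,-55,12,0,0],[0,-55,12,0,0],[0,-55,12,0,0],[0,-55,12,0,0],[0,-55,12,0,0]]' >/dev/null
python3 -m inch '[[0,-55,5,0,0],[0,-55,5,0,0],[0,-55,0,0,0],[0,-55,0,0,0],[0,-55,0,0,0]]' >/dev/null
python3 -c "from h import *; st()"
```

```text
t 2.60 tcp rest mm [ -9.8   5.1 217.1] toolx yaw err deg -1.16 tilt [-0.007 -0.012] F rest [-0.5, -1.2, 0.4] grip 0.50
```

```bash

python3 -m inch '[[0,-50,2,0,-0.02],[0,-50,2,0,0],[0,-45,2,0,0],[0,-20,0,0,0],[0,0,0,0,0]]' >/dev/null
python3 - <<'E'
from h import *
st(); im=ctrl.get_image("wrist"); save(im,"w1.png"); P=cloud(im)
q=P[(P[...,2]>.045)&(P[...,2]<.065)&(im["range_z"]>0)]
r=np.array([rest(p) for p in q]); r=r[(abs(r[:,0]+95)<50)&(abs(r[:,1])<65)]
if len(r): print("sleeve",len(r),cv2.minAreaRect(r[:,:2].astype(np.float32)),r[:,2].max())
E
```

```text
t 3.23 tcp rest mm [-184.5    4.1  216.1] toolx yaw err deg -0.38 tilt [-0.012 -0.014] F rest [1.1, 0.2, -0.1] grip 0.50
sleeve 6688 ((-100.20219421386719, 4.066913604736328), (53.70193862915039, 100.38910675048828), 8.017093658447266) 63.31169451340066
```

View pics/w1.png

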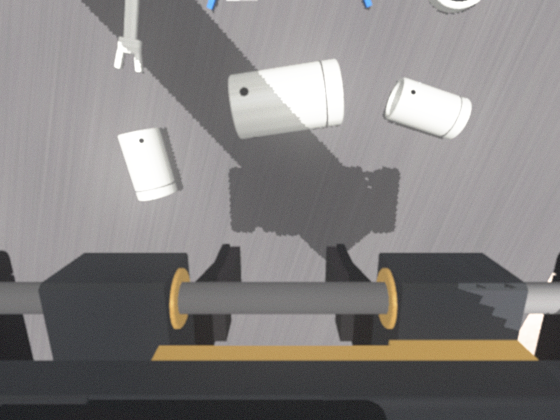

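The wrist view shows the sleeve at (286,98), with the fingers centred behind it at about (285,250) and nothing between. I descend behind it.

```bash

python3 -m inch '[[0,0,0,45,0],[0,0,0,45,0],[0,0,0,45,0],[0,0,2,40,-0.006],[0,0,0,20,0]]' >/dev/null
python3 -c "from h import *; st()"
```

```text
t 3.90 tcp rest mm [-175.7   -2.    18.2] toolx yaw err deg 0.67 tilt [-0.005 -0.007] F rest [0.8, 0.6, 1.0] grip 0.50
```

```bash

python3 -m inch '[[0,8,-2,0,0.01],[0,8,-1,0,0],[0,8,0,0,0],[0,6,0,0,0],[0,6,0,0,0]]' >/dev/null
python3 -c "from h import *; st()"
python3 -m inch '[[0,6,0,0,0],[0,6,0,0,0],[0,6,0,0,0],[0,6,0,0,0],[0,6,0,0,0]]' >/dev/null
python3 -c "from h import *; st()"
```

```text
t 4.53 tcp rest mm [-137.3   -1.6   22.4] toolx yaw err deg 0.17 tilt [ 0.001 -0.007] F rest [0.5, 0.3, -0.1] grip 0.50
t 5.15 tcp rest mm [-105.5   -1.6   22.5] toolx yaw err deg 0.14 tilt [ 0.001 -0.007] F rest [0.0, 0.2, -0.2] grip 0.50
```

```bash
cat >> h.py <<'E'
def look(n,cam="top",zmin=.05,zmax=.1,xr=(-150,215)):
    st(); im=ctrl.get_image(cam); save(im,n); P=cloud(im)
    r=P[(P[...,2]>zmin)&(P[...,2]<zmax)&(im["range_z"]>0)]
    d=r[:,:2]-FOOT; r=np.c_[d@U,d@V,r[:,2]]*1000
    return r[(r[:,0]>xr[0])&(r[:,0]<xr[1])&(abs(r[:,1])<65)]
E
python3 - <<'E'
from h import *
for c in("wrist","scene","top"):
  r=look("p_%s.png"%c,c,.04,.064,(-100,-10))
  if len(r): print(c,len(r),cv2.minAreaRect(r[:,:2].astype(np.float32)),r[:,2].max())
E
```

```text
t 5.15 tcp rest mm [-105.5   -1.6   22.5] toolx yaw err deg 0.14 tilt [ 0.001 -0.007] F rest [0.0, 0.2, -0.2] grip 0.50
wrist 34563 ((-68.2611083984375, 8.094284057617188), (70.7957534790039, 101.0410385131836), 7.483339786529541) 63.93223143405083
t 5.20 tcp rest mm [-104.3   -1.8   22.4] toolx yaw err deg 0.20 tilt [ 0.001 -0.006] F rest [0.8, -0.2, -0.6] grip 0.50
scene 343 ((-75.33528900146484, 3.7072982788085938), (97.7887191772461, 52.490806579589844), 83.06114959716797) 63.20196005919161
t 5.25 tcp rest mm [-104.7   -1.8   22.4] toolx yaw err deg 0.21 tilt [ 0.001 -0.006] F rest [0.7, 0.2, -0.2] grip 0.50
top 956 ((-63.69979476928711, 5.311801910400391), (71.59996795654297, 98.47264862060547), 8.118468284606934) 63.41836294341753
```

View pics/p_wrist.png

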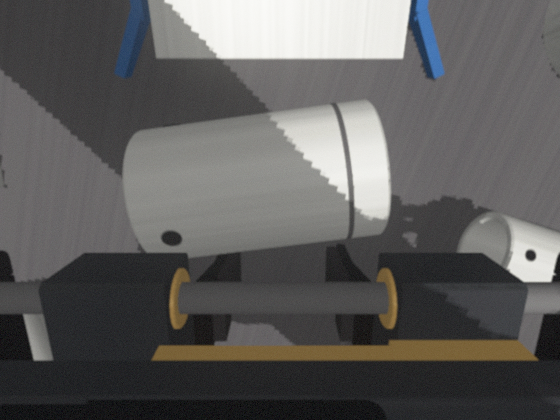

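The sleeve at (258,180) is still about 8° askew. On the level it just rolls along its own heading with only the left finger touching, so it won't square itself and would drift sideways. I'll back off and lift, then straddle it with open fingers and twist them. They then push both sides as a couple, without gripping.

```bash

python3 -m inch '[[0,-12,0,0,0],[0,-30,0,0,0],[0,-20,0,-50,0],[0,0,0,-50,0],[1,0,0,-40,0]]' >/dev/null
python3 -m inch '[[1,0,0,0,0]]' >/dev/null
python3 - <<'E'
from h import *
print(np.round(ctrl.get_state()["joint_positions"],2))
r=look("p2.png","wrist",.045,.066,(-120,-15))
print(len(r),cv2.minAreaRect(r[:,:2].astype(np.float32)),r[:,2].max())
r=look("p3.png","top",.045,.066,(-120,-15))
print(len(r),cv2.minAreaRect(r[:,:2].astype(np.float32)),r[:,2].max())
E
```

```text
[-0.23  0.43  0.73  1.54 -0.28  1.28  0.82]
t 6.05 tcp rest mm [-175.3    0.5  166.6] toolx yaw err deg -0.12 tilt [ 0.    -0.011] F rest [-0.8, -0.2, 0.1] grip 0.65
10247 ((-48.573577880859375, 10.847599029541016), (53.85907745361328, 100.35468292236328), 7.474465370178223) 63.27395382175159
t 6.10 tcp rest mm [-174.4    1.4  164.5] toolx yaw err deg -0.12 tilt [-0.003 -0.01 ] F rest [-0.7, 0.4, -0.4] grip 0.69
1122 ((-47.71159362792969, 8.282848358154297), (53.212867736816406, 100.3753433227539), 7.6090803146362305) 64.51017254693652
```

```bash

python3 -m inch '[[1,42,-3,0,0],[1,42,-3,0,0],[1,42,-2,0,0],[1,0,0,0,-0.18],[1,0,0,0,-0.18]]' >/dev/null
python3 -m inch '[[1,0,0,0,-0.18],[1,0,0,0,-0.18],[1,0,0,0,-0.18],[1,0,0,0,-0.18],[1,0,0,0,-0.18]]' >/dev/null
python3 -m inch '[[1,0,0,0,-0.15],[1,0,0,0,0]]' >/dev/null
python3 - <<'E'
from h import *
r=look("p4.png","wrist",.045,.066,(-120,-0))
print(len(r),cv2.minAreaRect(r[:,:2].astype(np.float32)),r[:,2].max())
r=look("p5.png","top",.045,.066,(-120,-0))
print(len(r),cv2.minAreaRect(r[:,:2].astype(np.float32)),r[:,2].max())
E
```

```text
t 7.65 tcp rest mm [-38.1  22.  139.1] toolx yaw err deg -276.86 tilt [-0.044 -0.01 ] F rest [-0.8, 0.1, -0.2] grip 1.00
7465 ((-48.442752838134766, 11.659347534179688), (53.94696807861328, 97.57007598876953), 7.567885398864746) 62.79579148780691
t 7.70 tcp rest mm [-38.1  22.1 139.1] toolx yaw err deg -276.92 tilt [-0.044 -0.01 ] F rest [-0.0, 0.2, -0.0] grip 1.00
222 ((-26.621116638183594, -4.184452056884766), (83.09577178955078, 27.620759963989258), 76.45549011230469) 62.93073085288559
```

View pics/p4.png

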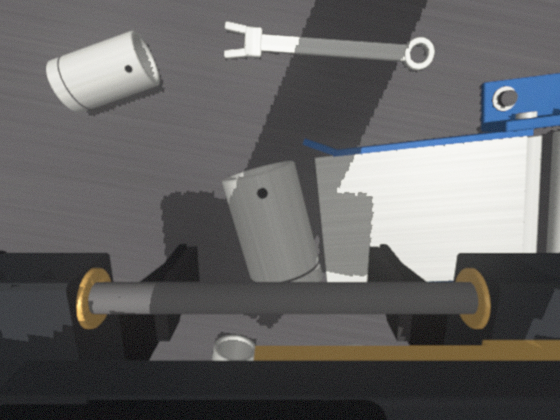

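The wrist view shows the sleeve at (275,220) between the open fingers, (180,290) and (390,290). The tool has drifted, so I correct it and stop just above the sleeve to check.

```bash

python3 -m inch '[[1,-8,-5,0,0],[1,-5,-4,0,0],[1,0,0,30,0],[1,0,0,30,0],[1,0,0,0,0]]' >/dev/null
python3 - <<'E'
from h import *
print(np.round(ctrl.get_state()["joint_positions"],2))
r=look("p6.png","wrist",.045,.066,(-120,-0))
print(len(r),cv2.minAreaRect(r[:,:2].astype(np.float32)),r[:,2].max())
E
```

```text
[-0.28  0.34  0.52  1.78 -0.16  1.11  2.03]
t 8.38 tcp rest mm [-50.6  10.1  77.7] toolx yaw err deg -277.19 tilt [-0.042 -0.011] F rest [0.6, 0.1, 0.6] grip 1.00
11565 ((-47.92387008666992, 10.233104705810547), (53.613853454589844, 100.5150375366211), 7.700669765472412) 63.08158822151476
```

```bash

python3 -m inch '[[1,-1,2,20,0],[1,-1,0,20,0],[1,0,0,14,0],[1,0,0,0,0]]' >/dev/null
python3 -c "from h import *; st()"
python3 -m inch '[[1,0,0,0,0.12],[1,0,0,0,0.10],[1,0,0,0,0.10],[1,0,0,0,0]]' >/dev/null
python3 - <<'E'
from h import *
r=look("p7.png","wrist",.045,.066,(-120,-0))
print(len(r),cv2.minAreaRect(r[:,:2].astype(np.float32)),r[:,2].max())
E
```

```text
t 8.93 tcp rest mm [-50.1   6.1  25.1] toolx yaw err deg -277.18 tilt [-0.034 -0.011] F rest [0.6, 0.1, 0.4] grip 1.00
t 9.43 tcp rest mm [-50.8   4.3  27.4] toolx yaw err deg 63.96 tilt [-0.03  -0.011] F rest [-0.9, -0.2, 0.7] grip 1.00
19246 ((-51.211341857910156, 10.819766998291016), (76.39064025878906, 109.04386901855469), 25.066726684570312) 65.9947477559121
```

View pics/p7.png

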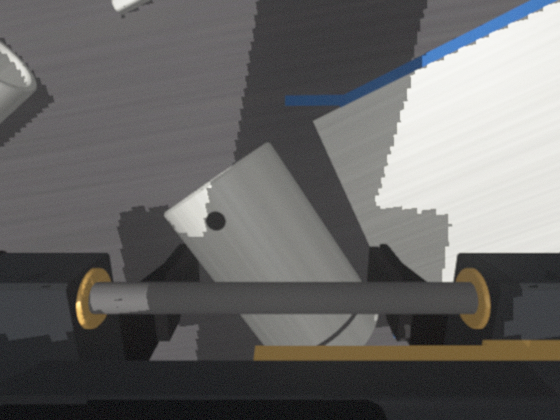

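The sleeve sits between the fingers without contact. Its edge runs from (268,143) to (375,300), about 10° off the ramp's foot line, so I keep twisting.

```bash

cat >> h.py <<'E'
def axis(n,cam="wrist",xr=(-120,0),zr=(.045,.0635),ymin=-70,ymax=-5):
    # crest line of the sleeve from far-side visible part: at each y slice, mid of x range
    r=look(n,cam,zr[0],zr[1],xr); ys=np.arange(ymin,ymax,3); o=[]
    for y in ys:
        s=r[abs(r[:,1]-y)<1.5]
        if len(s)>15: lo,hi=np.percentile(s[:,0],[3,97]); o.append((y,(lo+hi)/2,hi-lo))
    print(np.round(o,1).tolist())
    o=np.array([k for k in o if 45<k[2]<60])
    if len(o)>3: k=np.polyfit(o[:,0],o[:,1],1); print("askew deg (left lag +)",-np.degrees(np.arctan(k[0])).round(2),"x at y=0 %.1f"%k[1], "y min",o[:,0].min(),"max",o[:,0].max())
E
python3 -m inch '[[1,0,0,0,0.10],[1,0,0,0,0.10],[1,0,0,0,0.07],[1,0,0,0,0]]' >/dev/null
python3 -c "
from h import *
axis('p8.png')"
```

```text
t 9.97 tcp rest mm [-51.2   3.7  28.5] toolx yaw err deg 48.52 tilt [-0.028 -0.011] F rest [0.3, 0.7, -0.1] grip 1.00
[[-40.0, -36.5, 12.7], [-37.0, -37.9, 13.7], [-34.0, -39.7, 15.8], [-31.0, -42.0, 16.0], [-28.0, -44.4, 17.4], [-25.0, -29.9, 52.3], [-22.0, -32.2, 54.1], [-19.0, -38.5, 56.9], [-16.0, -51.8, 48.0], [-13.0, -52.0, 49.0], [-10.0, -51.6, 49.0], [-7.0, -51.4, 48.6]]
askew deg (left lag +) 54.21 x at y=0 -66.1 y min -25.0 max -7.0
```

```bash

python3 -m inch '[[1,0,0,0,-0.12],[1,0,0,0,-0.15],[1,0,0,-20,0],[1,0,0,-35,0],[1,0,0,-50,0]]' >/dev/null
python3 -m inch '[[1,0,0,-30,0],[1,0,0,0,0]]' >/dev/null
python3 - <<'E'
from h import *
r=look("p9.png","wrist",.045,.066,(-120,-0))
print(len(r),cv2.minAreaRect(r[:,:2].astype(np.float32)),r[:,2].max())
E
```

```text
t 10.90 tcp rest mm [-52.3  -1.7 174.4] toolx yaw err deg 64.20 tilt [-0.022 -0.011] F rest [0.2, -0.8, -0.5] grip 1.00
7016 ((-51.11048889160156, 9.748779296875), (100.09522247314453, 54.02540588378906), 84.01496124267578) 63.161432595702784
```

The couple worked but overshot: the sleeve is now 6° askew the other way, which rolls its 10 mm side offset back towards centre. On the ramp, its weight on the leading finger should square it. I return behind it with a wider finger span.

```bash

python3 -m inch '[[0.3,0,0,0,0.18],[0.3,0,0,0,0.18],[0.3,0,0,0,0.18],[0.3,0,0,0,0.18],[0.3,0,0,0,0.18]]' >/dev/null
python3 -m inch '[[0.3,0,0,0,0.18],[0.3,0,0,0,0.04],[0.3,-40,0,0,0],[0.3,-38,0,0,0],[0.3,0,0,0,0]]' >/dev/null
python3 -c "from h import *; st()"
```

```text
t 12.20 tcp rest mm [-126.7    9.9  161.6] toolx yaw err deg -2.66 tilt [-0.044 -0.008] F rest [0.4, -0.6, 0.3] grip 0.65
```

```bash

python3 -m inch '[[0.3,-2,4,0,-0.046],[0.3,0,4,45,0],[0.3,0,0,45,0],[0.3,0,0,40,0],[0.3,0,0,6,0]]' >/dev/null
python3 -c "from h import *; st()"
```

```text
t 12.82 tcp rest mm [-120.7    8.1   18.6] toolx yaw err deg 0.06 tilt [-0.049 -0.003] F rest [-0.3, 0.2, 0.8] grip 0.65
```

```bash

python3 -m inch '[[0.3,8,2,-1,0],[0.3,8,2,0,0],[0.3,8,1,0,0],[0.3,5,0,0,0],[0.3,5,0,0,0]]' >/dev/null
python3 -m inch '[[0.3,5,0,0,0],[0.3,5,0,0,0],[0.3,5,0,0,0],[0.3,5,0,0,0],[0.3,5,0,0,0]]' >/dev/null
python3 -c "from h import *; st()"
python3 -m inch '[[0.3,5,0,0,0],[0.3,5,0,0,0],[0.3,5,0,0,0],[0.3,5,0,0,0],[0.3,5,0,-1,0]]' >/dev/null
python3 -c "
from h import *
r=look('q1.png','wrist',.05,.075,(-80,70))
print(cv2.minAreaRect(r[:,:2].astype(np.float32)))"
```

```text
t 14.07 tcp rest mm [-58.5  -0.6  25.4] toolx yaw err deg 0.08 tilt [-0.042 -0.003] F rest [-0.9, -0.4, -0.1] grip 0.65
t 14.70 tcp rest mm [-35.6  -1.2  28. ] toolx yaw err deg -0.04 tilt [-0.037 -0.007] F rest [-2.6, 0.4, 1.9] grip 0.65
((-7.4380340576171875, 5.902362823486328), (100.73039245605469, 77.39903259277344), 89.33621215820312)
```

View pics/q1.png

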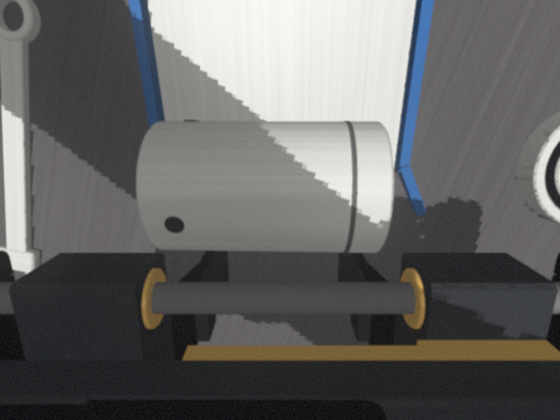

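The sleeve at (265,187) is now square, resting on both fingers, at the ramp's foot and about 6 mm to the left, clear of both edges. I push on up the slope.

```bash

python3 -m inch '[[0.3,5,0,-0.3,0],[0.3,5,0,-0.3,0],[0.3,5,0,-0.3,0],[0.3,5,0,-0.3,0],[0.3,5,0,-0.5,0]]' >/dev/null
python3 -c "from h import *; st()"
python3 -m inch '[[0.3,5,0,-0.5,0],[0.3,5,0,-0.5,0],[0.3,5,0,-0.5,0],[0.3,5,0,-0.5,0],[0.3,5,0,-0.5,0]]' >/dev/null
python3 -c "
from h import *
r=look('q2.png','wrist',.05,.075,(-10,80))
print(cv2.minAreaRect(r[:,:2].astype(np.float32)))"
```

```text
t 15.38 tcp rest mm [-8.4 -1.2 30. ] toolx yaw err deg -0.02 tilt [-0.038 -0.006] F rest [-4.0, -0.5, 2.5] grip 0.65
t 16.00 tcp rest mm [18.6 -1.1 32.8] toolx yaw err deg -0.01 tilt [-0.038 -0.006] F rest [-3.0, -0.0, 0.9] grip 0.65
((44.1844482421875, 5.6682891845703125), (71.62641143798828, 100.73214721679688), 0.006641978397965431)
```

```bash

for i in 1; do
python3 -m inch '[[0.3,5,0,-0.6,0],[0.3,5,0,-0.6,0],[0.3,5,0,-0.6,0],[0.3,5,0,-0.6,0],[0.3,5,0,-0.6,0]]' >/dev/null
python3 -m inch '[[0.3,5,0,-0.6,0],[0.3,5,0,-0.6,0],[0.3,5,0,-0.6,0],[0.3,5,0,-0.6,0],[0.3,5,0,-0.6,0]]' >/dev/null
done
python3 -c "from h import *; st()"
python3 -m inch '[[0.3,5,0,-0.6,0],[0.3,5,0,-0.6,0],[0.3,5,0,-0.6,0],[0.3,5,0,-0.6,0],[0.3,5,0,-0.6,0]]' >/dev/null
python3 -c "
from h import *
r=look('q3.png','wrist',.06,.093,(70,165))
print(cv2.minAreaRect(r[:,:2].astype(np.float32)))"
```

```text
t 17.30 tcp rest mm [72.7 -1.1 39.4] toolx yaw err deg 0.00 tilt [-0.039 -0.006] F rest [-4.1, 0.1, 2.2] grip 0.65
t 17.93 tcp rest mm [99.5 -1.  42.7] toolx yaw err deg 0.00 tilt [-0.04  -0.006] F rest [-2.9, -0.1, 2.0] grip 0.65
((126.47515869140625, 5.874225616455078), (100.97505950927734, 77.47355651855469), 89.64297485351562)
```

```bash

python3 -m inch '[[0.3,4,0,-0.4,0],[0.3,4,0,-0.4,0],[0.3,4,0,-0.4,0],[0.3,4,0,-0.4,0],[0.3,4,0,-0.4,0]]' >/dev/null
python3 -c "from h import *; st()"
python3 -m inch '[[0.3,3,0,-0.2,0],[0.3,3,0,-0.2,0],[0.3,3,0,-0.2,0],[0.3,3,0,-0.2,0],[0.3,3,0,0,0]]' >/dev/null
python3 -c "
from h import *
r=look('q4.png','wrist',.07,.093,(110,215))
print(cv2.minAreaRect(r[:,:2].astype(np.float32)))"
```

```text
t 18.60 tcp rest mm [122.3  -0.8  44.8] toolx yaw err deg 0.03 tilt [-0.041 -0.004] F rest [-1.4, -0.3, 0.9] grip 0.65
t 19.23 tcp rest mm [141.7   0.   44.9] toolx yaw err deg 0.16 tilt [-0.045 -0.002] F rest [0.2, 0.4, -0.2] grip 0.65
((169.62301635742188, 5.555839538574219), (100.99881744384766, 80.32563781738281), 89.843505859375)
```

View pics/q4.png

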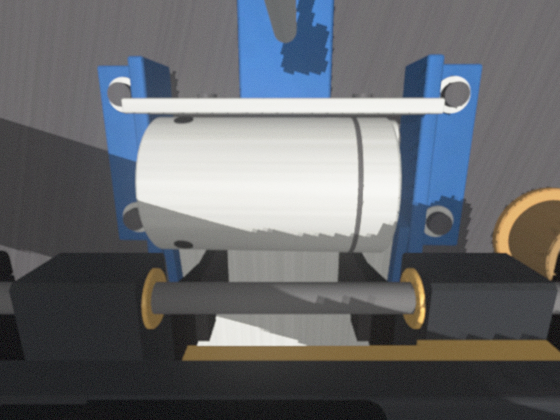

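The sleeve at (268,185) has dropped in against the stop plate at (288,105), and the contact force is gone. I retreat straight back and up, then check.

```bash

python3 -m inch '[[0.3,-8,0,0,0],[0.3,-20,0,0,0],[0.3,-30,0,-10,0],[0.3,-30,0,-40,0],[0.3,-10,0,-50,0]]' >/dev/null
python3 -m inch '[[0.3,0,0,-40,0],[0.3,0,0,0,0],[0.3,0,0,0,0]]' >/dev/null
python3 - <<'E'
from h import *
for c in("wrist","top"):
  r=look("f_%s.png"%c,c,.066,.093,(140,230)); s=r
  print(c,"sleeve",cv2.minAreaRect(s[:,:2].astype(np.float32)),"top z",np.percentile(s[:,2],[95,99]).round(1),"crest",s[s[:,2]>np.percentile(s[:,2],85)].mean(0).round(1))
  im=ctrl.get_image(c);P=cloud(im);d=P[...,:2]-FOOT;x=d@U*1000;y=d@V*1000;z=P[...,2]*1000
  m=(z>56)&(z<65)&(x>205)&(x<232)&(abs(y)<90)
  if m.sum(): print("  stop n",m.sum(),"x",np.percentile(x[m],[2,50,98]).round(1),"y",np.percentile(y[m],[1,99]).round(1))
cv2.imwrite("pics/fin.png",cv2.resize(im["color"][190:330,160:345,::-1],None,fx=4,fy=4,interpolation=cv2.INTER_CUBIC))
E
```

```text
t 20.27 tcp rest mm [ 33.8  -4.3 186.6] toolx yaw err deg -0.10 tilt [-0.046 -0.004] F rest [0.1, 0.5, -0.5] grip 0.65
wrist sleeve ((169.908447265625, 5.813289642333984), (100.24825286865234, 29.572673797607422), 89.2673568725586) top z [84.2 84.9] crest [180.5   7.6  84.1]
t 20.38 tcp rest mm [ 34.   -4.2 186.3] toolx yaw err deg -0.09 tilt [-0.047 -0.005] F rest [-0.1, 0.3, 0.1] grip 0.65
top sleeve ((183.25595092773438, 3.5223350524902344), (54.76073455810547, 100.19304656982422), 0.4810026288032532) top z [83.2 84.5] crest [183.    3.2  83.1]
  stop n 243 x [211.  217.3 221.1] y [-64.7  63.3]
```

View pics/fin.png

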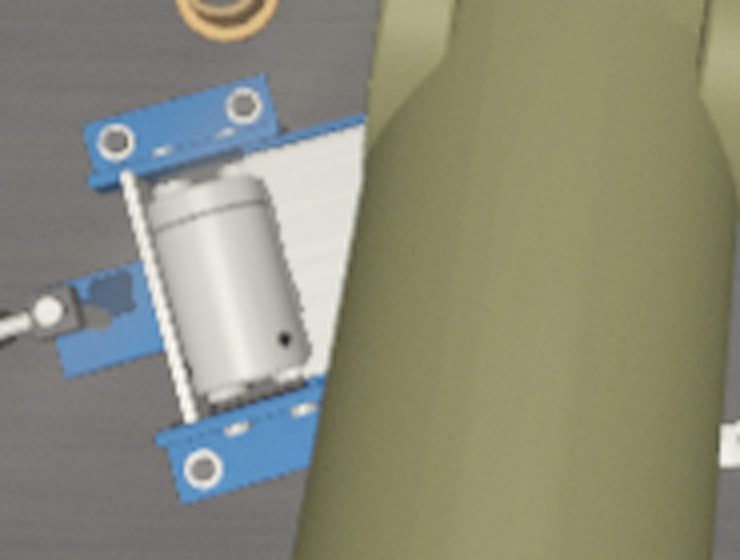

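The final view shows the sleeve at (230,285) lying parallel to the stop plate between the rollers. Its top is at 83 mm, as expected for the seat, and the robot is clear of it.

```bash
python3 -c "from h import *; ctrl.close_job(); st()"
```

```text
the job is handed in; nothing more can be done
the job is handed in; nothing more can be done
```

I rolled the largest sleeve up the ramp with two fingers behind it. It dropped between the rollers at the back stop, the fingers are withdrawn, and the job is handed in; no verdict was reported.

- **Squaring:** My first push on the level left the sleeve about 8° askew, and it rolled on about 20 mm when I stopped. I straddled it with open fingers and twisted it without gripping, which overshot to 6° the other way. It squared itself against both fingers at the foot of the ramp.
- **Last checks:**
  - **Height:** the top is 83 mm up, so the centre is at 53 mm as it should be.
  - **Along the rest:** the centre is about 31 mm before the stop face, which is the seat within 1–2 mm. I estimated that face from the depth image.
  - **Squareness:** the axis is square within about 1°.
  - **Across:** it lies about 4–6 mm to one side of the middle, against a limit of 13 mm.
- **Robot clear:** contact force was near zero and the fingers were well back. The handed-in time was about 20 s.
- **Disagreements:** The foot came out about 5 mm nearer by eye than by my plane fit, so I judged the seat against the stop. After the retreat, the wrist camera saw only part of the sleeve, so its position along the rest there is not reliable.
- **Not checked:** I did not re-measure the bearing, bush and spanner at the end. No move passed near them at bench height.

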